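# Stand up the label-roll holder on its kickstand and hold it

### The job

The label-roll stand on the print-room table has been left leaning over to its roll side. First flip its kickstand leg down over centre, so that it snaps fully down while the frame is still leaning; then raise the frame upright and hold it there: it tips over again if it is let go, so finish while still holding it upright, not letting go. Leave the other things on the table where they are.

Things in the scene. Friction and masses are not known exactly. Their poses are not given: they have to be found in the camera images.
- stand: Fixed base plate of the label-roll stand, dark steel, 170 mm (its x) by 250 mm (its y), 10 mm thick, flat on the table; origin at the centre of its underside. The frame is hinged on it along the base's own x axis, the roll side is its -y, the kickstand side its +y. Nearby loose things stand at least 50 mm clear of the plate.
- base_hinge (a point): Point on the frame's hinge axis (which runs along the base's x axis), at the middle of the base, 22 mm above the table.
- frame (a joint): Lean of the frame (rad): 0 is upright, positive leans the top towards the base's -y (roll side), 0.35 is the stop at which it rests at the start; negative is past upright towards the leg's side, stop at -0.10. At every angle it tips back to the roll side unless held (needs about 0.5 to 3 N at the top bar). When the leg is down, its foot meets the base at about 0, and stops the frame there.
- top_bar (a point): Middle of the frame's round steel top bar, 16 mm diameter, 130 mm long, running along the base's x axis, 225 mm from the hinge axis; two grey uprights 12 mm square, 112 mm apart between centres, carry it, and there is nothing between them for 90 mm below the bar (the roll, 100 mm diameter, sits lower down on the -y side, 14 to 66 mm from the frame's plane). Its axes are the frame's: x along the bar, z up along the uprights.
- leg_pivot (a point): Pivot of the kickstand leg, at the end of an arm on the frame's +y side: in the frame's axes 85 mm towards +y and 100 mm up from the hinge axis. The axes are the frame's (they lean with it). The leg swings in the frame's x-z plane through this point.
- leg_foot (a point): Centre of the round rubber foot (20 mm diameter) at the free end of the kickstand leg, 103.5 mm from the pivot. The leg is a steel rod 12 mm thick. Folded up it points towards the frame's -x and 30 degrees up.
- leg (a joint): Angle of the kickstand leg (rad): 0 folded up (towards the frame's -x, 30 degrees up), 0.52 level, 2.09 straight down to the base, 2.22 its end stop, a little past straight down. A spring holds it at either end and pushes it away from a centre at about 1.0: push it down past there (about 1.5 to 3 N at the foot) and it snaps down to 2.22 by itself.
- ink_bottle: Bystander: closed ink bottle, 54 mm diameter, 120 mm high; origin at the centre of its underside.
- tape_roll: Bystander: cardboard-brown ring lying flat, 90 mm diameter, 48 mm high; origin at the centre of its underside.
- glue_jar: Bystander: low white jar, 64 mm diameter, 75 mm high; origin at the centre of its underside.
- stapler: Bystander: stapler, 150 by 36 mm, 47 mm high; origin at the centre of its underside.
- pen_cup: Bystander: steel cup, 76 mm diameter, 95 mm high; origin at the centre of its underside.
- screwdriver: Bystander: screwdriver with a black handle, lying on the table; origin on the table under the middle of it.

How it is judged:
By the outcome, as a careful person would: the job done as asked, in the order asked, and still so for the second after the job is handed in, while the arm keeps its last pose, push and grip.
It also fails if it takes over 51 s, if anything falls off the work surface, if the arm or the gripper's body presses on something with over 40 N, if the wrist force passes 120 N, or if a joint passes its speed limit or range.

### The arm

A 6-joint arm with a two-finger parallel gripper is mounted at the origin on the work surface. World frame = base frame: x ahead of the robot, y to its left, z up, the work surface at z = 0. Lengths are in mm, angles in degrees, forces in N, time in s.
With the tool pointing down it reaches from about 350 to 850 mm from the base axis. Payload 8.1 kg.
Tool frame: the origin (TCP) lies at the very end of the fingers, on their centre line; the grasp point (between the pads) lies r.tcp_to_grasp behind it (r.tcp_to_grasp is the distance from the TCP to the grasp point, in mm); z points along the fingers, y is the line along which they close (so a half turn about z gives the same grasp; the last joint's range is limited). The gripper opens to 85 mm and grips with 20 to 120 N. Pads are 22 mm wide; open, the fingers measure 114 mm over their backs; the gripper's body (76 mm by 85 mm) begins 54 mm behind the grasp point. The pads swing forward as they close: fully open they stand 13 mm farther back than shut.
Start: joints at [-70.554, 7.471, 85.268, -0, 87.261, -4.893], TCP at [247.303, -546.669, 231.292] pointing down, gripper open.
Joint ranges: [-169.43, 169.43], [-51.17, 129.36], [1.28, 143.12], [-76.62, 256.62], [0, 156.53], [-152.29, 152.29]. Speed limits (degrees/s): [136.94, 136.94, 159.86, 180, 180, 180].

### API

Orientations are given as [roll, pitch, yaw] about the fixed x, y, z axes, in that order (R = Rz(yaw) Ry(pitch) Rx(roll)).
In Python, from bench import r gives the robot as it stands.
- The arm moves only by the shell command python3 -m handwheel 'ROWS' [OPENING] [FORCE]. ROWS is JSON, a list of rows, each a list of 4 numbers: the shift along the tool's x, y, z in m, then the turn about the tool's z in degrees. A call has 1 to 10 rows; each row shifts and turns the commanded pose from where the row before left it, along the tool's axes as they then stand; what a row does not reach is not made up. A row lasts 1/10 s, in which the tool goes at most 50 mm and 8.59 degrees, less where a joint would pass 70% of its speed; a pose out of reach is approached as far as the arm can. A call is refused whole if a number of a shift passes 0.05 or a number of a turn 8.59, either way. A call with a gripper value outside its range is refused whole. OPENING is the finger opening in m, from 0 to 0.0854, set as the call begins (- or left out, the last holds). The fingers move at their own pace and stop on an object; FORCE is the grip in N (left out, the last holds). Time passes only in rows, so rows that do not move let the fingers close. It gives the time, the measured TCP pose, the force, the opening and the grip force at its end, in the units of the state.
- r.sense(): the state, without advancing time (a new reading comes with each control period).
- r.snapshot(name): name is "scene" or "top"; returns the picture (384x512x3 uint8, red, green, blue); there is no depth.
- r.camera_params(name): a dict with "fx", "fy", "cx", "cy" (pixels), "R" (3x3) and "t" (3): a world point X has camera coordinates R X + t. Camera axes: x right, y down, z forward; pixel columns grow to the right and rows downward; lengths in mm; the calibration is good to about 2 mm. A picture is of the moment at which its call begins. camera_params takes no time and is no camera call.
- r.hand_in(): hands the job in; it is judged then, once.
The state is a dict: "time": time; "joint_pos": joint angles; "qd": joint speeds; "joint_efforts": joint torques, N m; "tool_pos": TCP position; "tcp_rot": TCP orientation; "ft_force": force on the tool from outside, world axes, zero at the start; "wrist_torque": the same for the moment, N m; "finger_gap": finger opening in mm; "grip_force": force on a finger pad.
Only numpy, scipy, OpenCV 4.12 (cv2) and the standard library are available. Lean on these libraries where they do the work, as an engineer would, in place of code of your own. Each camera call takes 0.05 s, during which the arm holds its last target. There are 200 camera calls.

## Working session

There is one attempt and no reset: what is moved stays moved. The work goes in short steps, Python scripts to look and compute and a shell command to move; the robot and the scene stay as the last step left them, time stands still between calls to the robot, and variables do not carry over. Pictures are saved under pics/ and viewed, at most 10 in all, crops included, and the job is handed in when it is done.

```bash
mkdir -p pics; ls; python3 - <<'E'
from bench import r
import cv2,json
for n in("scene","top"):
    cv2.imwrite(f"pics/{n}0.png",cv2.resize(r.snapshot(n)[:,:,::-1],(800,600),interpolation=cv2.INTER_CUBIC))
    print(n,r.camera_params(n))
s=r.sense();print(s,r.tcp_to_grasp)
E
```

```text
pics
scene {'fx': 384.39076396676063, 'fy': 384.39076396676063, 'cx': 251.09658728345602, 'cy': 194.3422505143743, 'R': array([[-0.89312395,  0.44914093,  0.02453638],
       [ 0.24306147,  0.52779207, -0.81385297],
       [-0.37848479, -0.72090773, -0.58055259]]), 't': array([ 480.20725437,   -6.32411497, 1589.62648191])}
top {'fx': 378.8408396985181, 'fy': 378.8408396985181, 'cx': 257.9089987283713, 'cy': 187.15424286486268, 'R': array([[ 0.03120628, -0.99951235,  0.00110895],
       [-0.99586024, -0.03118699, -0.0853801 ],
       [ 0.08537305,  0.00156004, -0.99634784]]), 't': array([  23.04648349,  552.55249109, 1217.04795321])}
{'time': 0.1, 'joint_pos': array([-7.05512883e+01,  7.51187103e+00,  8.53228208e+01,  1.79060281e-03,
        8.72617512e+01, -4.89207540e+00]), 'qd': array([-0.01053752, -0.08061466, -0.12617356,  0.00640028, -0.17211703,
        0.01198348]), 'joint_efforts': array([ 1.45271970e-03, -5.70951748e+01, -5.01939476e+01, -1.63903342e-04,
        8.26353673e-03, -3.80524352e-05]), 'tool_pos': array([ 247.17315372, -546.18107502,  230.34006705]), 'tcp_rot': array([-1.79904061e+02, -1.00064723e-02,  2.43406917e+01]), 'ft_force': array([ 1.12238762,  0.31006514, -0.29870595]), 'wrist_torque': array([ 0.04442301,  0.04462141, -0.0559015 ]), 'grip_force': 0.0, 'finger_gap': 85.40797171641398} 18.700000000000003
```

View pics/scene0.png

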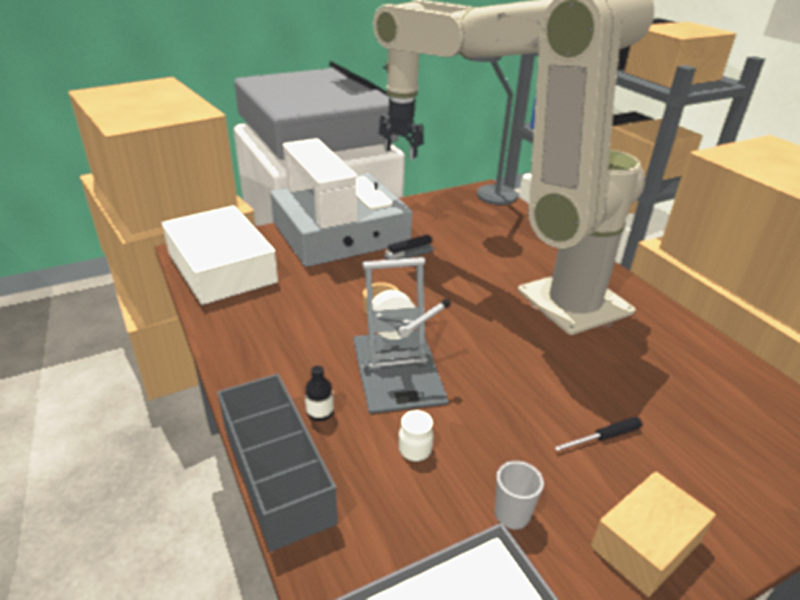

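View pics/top0.png

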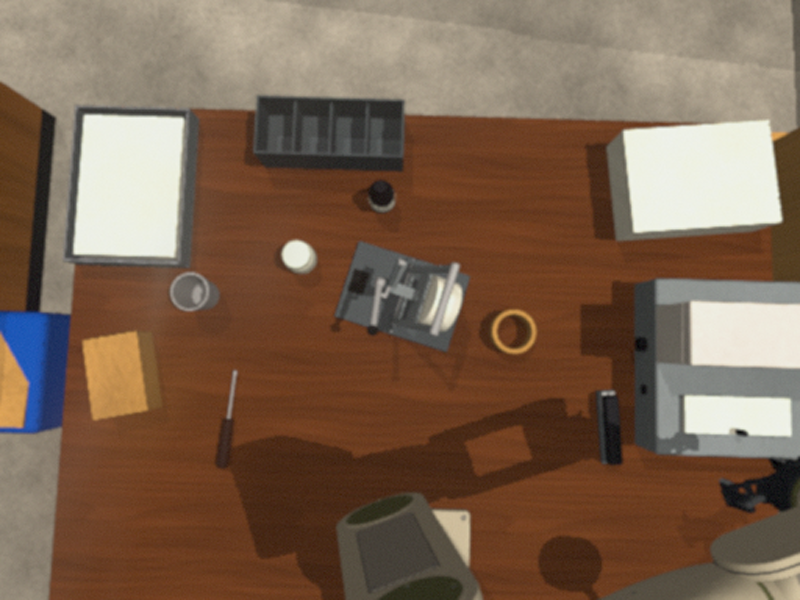

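The top view shows the stand with its base corners at (360,242), (469,272), (448,350) and (337,317). The bar runs from (454,266) to (435,331) and the foot is near (374,328). In the scene view the bar runs from (366,265) to (424,261) and the foot is at (446,304).

```bash
cat > h.py <<'E'
import numpy as np
from bench import r
from scipy.spatial.transform import Rotation as Ro
C={n:r.camera_params(n) for n in("scene","top")}
def proj(n,X):
    c=C[n];p=np.atleast_2d(X)@c["R"].T+c["t"]
    return np.c_[c["fx"]*p[:,0]/p[:,2]+c["cx"],c["fy"]*p[:,1]/p[:,2]+c["cy"]]*1.5625
def b2w(p,P):  # p=x,y,yaw(rad)
    return np.atleast_2d(P)@Ro.from_euler('z',p[2]).as_matrix().T+[p[0],p[1],0]
def fr(P,lean=.35): # frame coords -> base coords
    return np.atleast_2d(P)@Ro.from_euler('x',lean).as_matrix().T+[0,0,22]
def foot(a,lean=.35,d=103.5):
    t=np.pi-np.pi/6+a   # angle: 150deg folded, growing to 270 = down
    return fr([d*np.cos(t),85,100+d*np.sin(t)],lean)
E
cat > fit.py <<'E'
from h import *
from scipy.optimize import least_squares
import cv2
cor=np.array([[85,125,10],[85,-125,10],[-85,-125,10],[-85,125,10.]])
bar=fr([[65,0,225],[-65,0,225]])
obs=[("top",cor,[[360,242],[469,272],[448,350],[337,317]]),
 ("top",bar,[[454,266],[435,331]]),("scene",bar,[[366,265],[424,261]]),
 ("top",foot(0),[[374,328]]),("scene",foot(0),[[446,304]]),
 ("scene",cor[[0,3]],[[370,408],[446,402]])]
f=lambda p:np.concatenate([(proj(n,b2w(p,P))-np.array(o)).ravel() for n,P,o in obs])
s=least_squares(f,[500,0,0.2],x_scale=[10,10,.1],loss='soft_l1');p=s.x
print(p,np.degrees(p[2]),f(p).round(1))
np.save("p.npy",p)
for nm,P in(("hinge",[0,0,22]),("bar",bar),("pivot",fr([0,85,100])),("foot",foot(0)),("foot1.0",foot(1.)),("foot2.2",foot(2.22))):print(nm,b2w(p,P).round(0))
tiles=[]
for n in("scene","top"):
    im=cv2.resize(r.snapshot(n)[:,:,::-1],(800,600),interpolation=cv2.INTER_CUBIC)
    c=proj(n,b2w(p,[0,0,80]))[0]; o=(c-[70,100])
    M=np.array([[2.8,0,-2.8*o[0]],[0,2.8,-2.8*o[1]]])
    t=cv2.warpAffine(im,M,(395,560),flags=cv2.INTER_CUBIC)
    for P,col in((cor,(0,0,255)),(bar,(0,255,0)),(foot(0),(255,0,255)),(fr([0,85,100]),(255,255,0))):
        for q in proj(n,b2w(p,P)):
            u=M@np.r_[q,1]; cv2.drawMarker(t,tuple(int(v) for v in u),col,0,14,1)
    tiles.append(t)
cv2.imwrite("pics/fit.png",np.hstack(tiles))
E
python3 fit.py
```

```text
[ 5.46331340e+02  4.08090651e+01 -2.62927993e-01] -15.064664318663176 [-1.8 -1.5  1.6  2.3 -0.1  1.2 -2.7 -0.3  1.8 -3.5 -0.5  2.8 -3.5  0.9
 -1.7 -0.4 -0.5  2.3 -0.8 -1.5 -0.6  2.7  3.  -1.8]
hinge [[546.  41.  22.]]
bar [[589. -51. 233.]
 [464. -17. 233.]]
pivot [[558.  85. 145.]]
foot [[467.  91. 194.]]
foot1.0 [[474. 124. 100.]]
foot2.2 [[580. 115.  49.]]
```

View pics/fit.png

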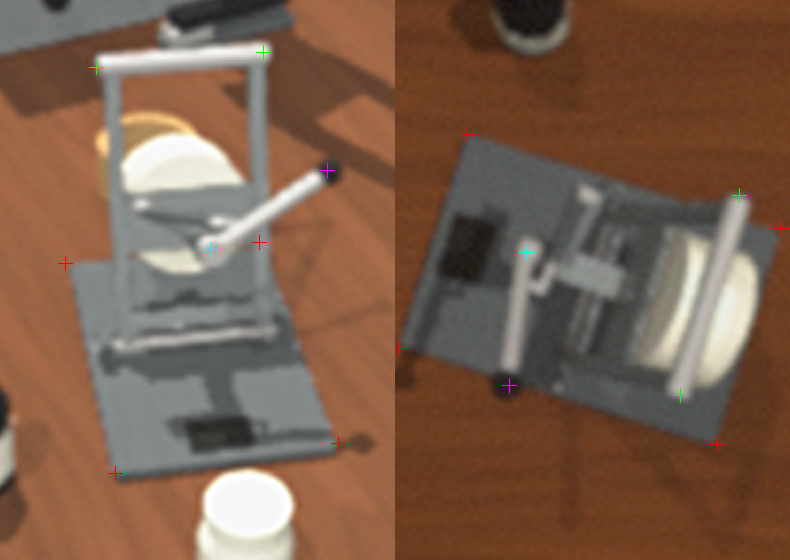

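The overlay matches the image to within about 4 mm: base yaw is −15°, and the leg is folded with its foot at about (467, 91, 194). I'll rise, turn the tool to yaw −15° so its x lies along the bar, and close the fingers.

```bash
cat > w.py <<'E'
from h import *
p=np.load("p.npy");s=r.sense()
q=(s["tool_pos"]-[p[0],p[1],0])@Ro.from_euler('z',p[2]).as_matrix()
f=s["ft_force"]@Ro.from_euler('z',p[2]).as_matrix()
print("t",round(s["time"],2),"base-frame TCP",q.round(1),"rot",s["tcp_rot"].round(1),"F(base)",f.round(1),"gap",round(s["finger_gap"],1),"grip",round(s["grip_force"],1))
E
python3 -m handwheel '[[0,0,-0.015,7.88],[0,0,-0.015,7.88],[0,0,-0.015,7.88],[0,0,-0.015,7.88],[0,0,-0.015,7.88],[0,0,0,0]]' 0 20; python3 w.py
```

```text
time: 0.8
tool_pos: [247.6, -547.6, 308.8]
tcp_rot: [179.8, -0.1, -15.2]
ft_force: [-0.5, -0.4, 0.4]
finger_gap: 0.2
grip_force: 0.0
t 0.8 base-frame TCP [-135.5 -645.8  308.8] rot [ 1.798e+02 -1.000e-01 -1.520e+01] F(base) [-0.4 -0.5  0.4] gap 0.2 grip 0.0
```

```bash
python3 -m handwheel '[[0,-0.02,0,0],[0.003,-0.043,0,0],[0.003,-0.043,0,0],[0.003,-0.043,0,0],[0.003,-0.043,0,0],[0.003,-0.043,0,0],[0.003,-0.043,0,0],[0.003,-0.043,0,0],[0.003,-0.043,0,0],[0.003,-0.043,0,0]]' >/dev/null; python3 -m handwheel '[[0.003,-0.043,0,0],[0.003,-0.043,0,0],[0.003,-0.043,0,0],[0.003,-0.043,0,0],[0.003,-0.043,0,0],[0.003,-0.043,0,0],[0,-0.02,0,0],[0,0,0,0],[0,0,0,0]]'>/dev/null; python3 w.py
```

```text
t 2.7 base-frame TCP [-91.5  39.9 305.2] rot [ 1.799e+02  1.000e-01 -1.480e+01] F(base) [ 0.8 -0.4 -0.8] gap -0.0 grip 0.0
```

```bash
python3 -m handwheel '[[0,0,0.02,0],[0,0,0.02,0],[0,0,0.02,0],[0,0,0.018,0],[0,0,0,0],[0,0,0,0]]'>/dev/null; python3 w.py; cat > look.py <<'E'
import sys;from h import *;import cv2
p=np.load("p.npy");T=[]
for n in("scene","top"):
    im=r.snapshot(n)[:,:,::-1];c=proj(n,b2w(p,[0,0,120]))[0]/1.5625
    T.append(cv2.warpAffine(im,np.array([[4.,0,-4*(c[0]-49)],[0,4,-4*(c[1]-72)]]),(395,580),flags=cv2.INTER_CUBIC))
cv2.imwrite(f"pics/{sys.argv[1]}.png",np.hstack(T))
E
python3 look.py a1
```

```text
t 3.3 base-frame TCP [-91.1  39.  228.4] rot [180.    0.  -15.1] F(base) [-0.4  0.1  0.7] gap 0.0 grip 0.0
```

View pics/a1.png

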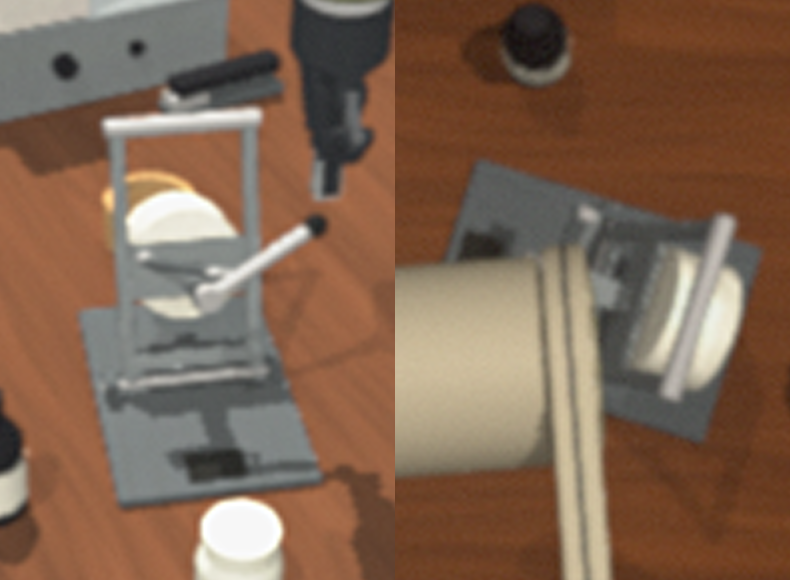

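The scene view shows the closed fingertips at (325,195), just above the foot at (316,224). Now I'll push down, drifting slightly towards +y.

```bash
python3 -m handwheel '[[0.005,0,0.01,0],[0,0,0.01,0],[0,-0.001,0.008,0],[0,-0.001,0.008,0],[0,-0.001,0.008,0],[0,-0.001,0.008,0],[0,0,0,0]]'; python3 w.py; python3 look.py a2
```

```text
time: 4.1
tool_pos: [474.1, 105.6, 174.7]
tcp_rot: [180.0, 0.1, -15.0]
ft_force: [1.4, 0.0, 0.1]
finger_gap: -0.1
grip_force: 0.7
t 4.1 base-frame TCP [-86.6  43.8 174.7] rot [ 1.8e+02  1.0e-01 -1.5e+01] F(base) [1.3 0.4 0.1] gap -0.1 grip 0.7
```

View pics/a2.png

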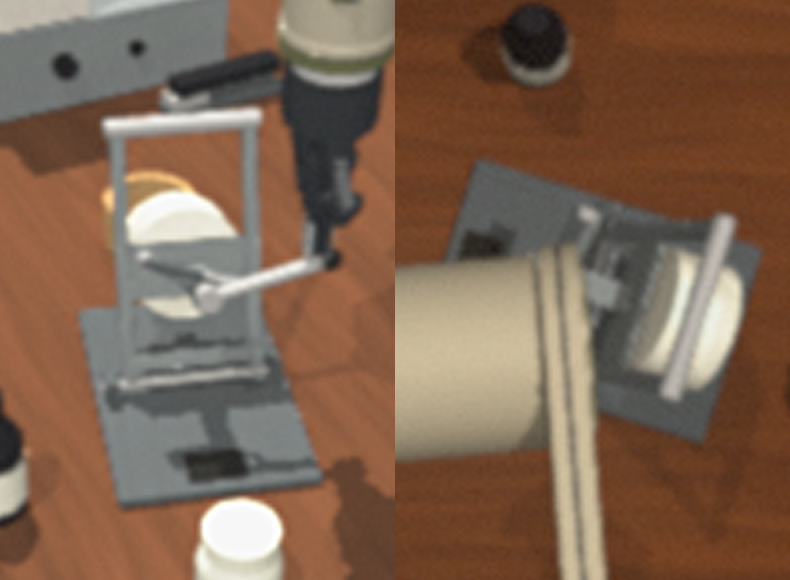

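The leg is going down: the foot is now at (328,258), pressed by the fingers. The bar has not moved. I'll continue past centre.

```bash
python3 -m handwheel '[[0,-0.0015,0.008,0],[0,-0.0015,0.008,0],[0,-0.0015,0.008,0],[0,-0.0015,0.008,0],[0,-0.0015,0.008,0],[0,-0.0015,0.008,0],[0,-0.0015,0.008,0],[0,-0.0015,0.008,0],[0,-0.0015,0.008,0],[0,-0.0015,0.008,0]]' >/dev/null;python3 w.py; python3 -m handwheel '[[0,-0.001,0.006,0],[0,0,0,0],[0,0,0,0],[0,0,0,0]]' >/dev/null; python3 w.py; python3 look.py a3
```

```text
t 5.2 base-frame TCP [-86.3  59.1  95.5] rot [180.    0.  -15.1] F(base) [-0.4 -0.2 -0. ] gap 0.2 grip 0.0
t 5.6 base-frame TCP [-85.8  60.1  90.8] rot [-180.    -0.   -15.1] F(base) [-0.6 -0.1  0.2] gap -0.2 grip 0.0
```

View pics/a3.png

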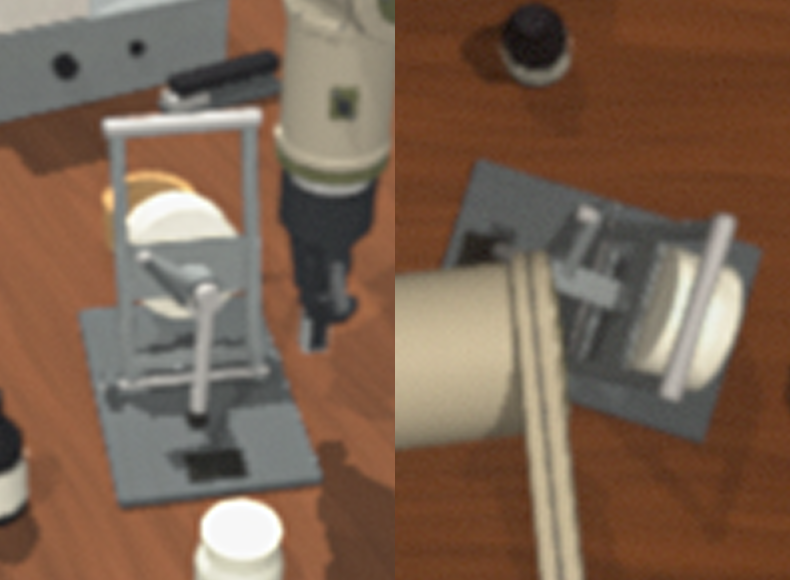

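The leg has snapped down: the rod is vertical with its foot at (198,415), and the frame is still leaning. Next I'll lift, open to 60 mm and move over the bar.

```bash
python3 -m handwheel '[[0,0,-0.02,0],[0,0,-0.04,0],[0,0,-0.04,0],[0,0,-0.04,0],[0,0,-0.04,0],[0,0,-0.02,0],[0,0,0,0]]' >/dev/null; python3 -m handwheel '[[0.021,0.034,0,0],[0.021,0.034,0,0],[0.022,0.034,0,0],[0.022,0.035,0,0],[0,0,0,0],[0,0,0,0]]' 0.06 30 >/dev/null; python3 w.py; python3 look.py a4
```

```text
t 7.0 base-frame TCP [ -0.3 -77.9 289. ] rot [-1.80e+02  1.00e-01 -1.52e+01] F(base) [-0.2  0.6  1.1] gap 60.1 grip 0.0
```

View pics/a4.png

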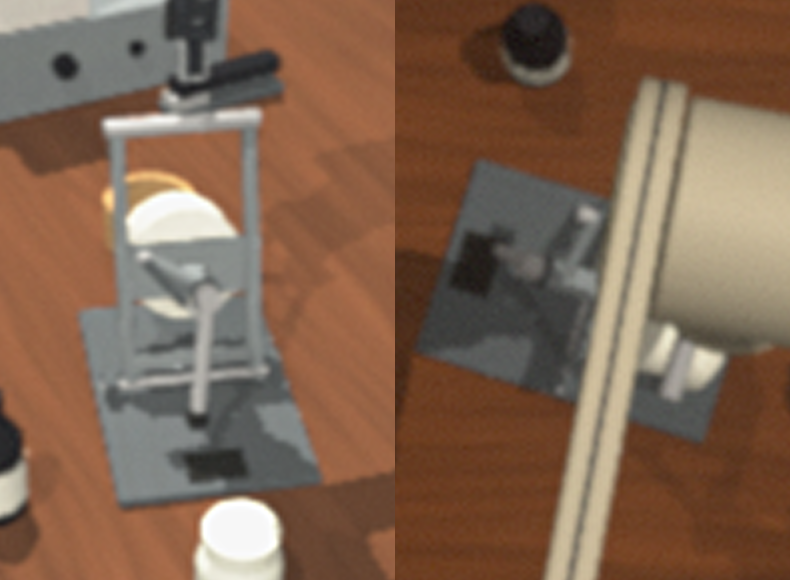

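The gripper is centred over the bar. I'll descend and grip.

```bash
python3 -m handwheel '[[0,-0.001,0.016,0],[0,-0.001,0.02,0],[0,-0.001,0.02,0],[0,0,0.012,0],[0,0,0.008,0],[0,0,0,0],[0,0,0,0]]' >/dev/null;python3 w.py; python3 -m handwheel '[[0,0,0,0],[0,0,0,0],[0,0,0,0],[0,0,0,0],[0,0,0,0],[0,0,0,0],[0,0,0,0]]' 0.005 30 >/dev/null; python3 w.py
```

```text
t 7.8 base-frame TCP [ 1.000e-01 -7.380e+01  2.149e+02] rot [-180.   -0.  -15.] F(base) [-0.2 -0.4 -0.3] gap 59.9 grip 0.0
t 8.5 base-frame TCP [  0.3 -74.4 214.9] rot [ 1.80e+02 -1.00e-01 -1.51e+01] F(base) [-0.1 -4.   6.4] gap 15.0 grip 29.6
```

```bash
python3 -m handwheel '[[0,-0.0094,-0.0031,0],[0,-0.01,-0.0028,0],[0,-0.01,-0.0023,0],[0,-0.01,-0.0018,0],[0,0,0,0]]' >/dev/null;python3 w.py; python3 -m handwheel '[[0,-0.010,-0.0013,0],[0,-0.01,-0.0009,0],[0,-0.007,-0.0004,0],[0,0,0,0],[0,0,0,0]]'  >/dev/null; python3 w.py;python3 look.py a5
```

```text
t 9.0 base-frame TCP [  0.9 -33.5 224.8] rot [-1.8e+02 -1.0e-01 -1.5e+01] F(base) [ 4.7 -4.1  2.6] gap 14.7 grip 31.6
t 9.5 base-frame TCP [  1.1  -7.  227.7] rot [-180.    -0.2  -15. ] F(base) [ 5.5 -2.8  4.2] gap 15.0 grip 31.6
```

View pics/a5.png

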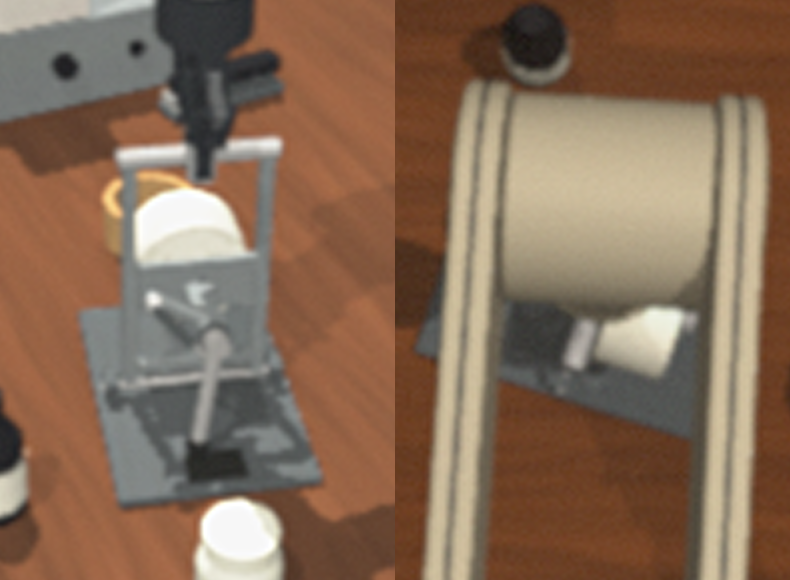

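The frame is nearly upright, and the foot at (200,448) is just over the pad. I'll take small steps until the foot meets the base.

```bash
for i in 1; do python3 -m handwheel '[[0,-0.002,0,0],[0,-0.002,0,0],[0,0,0,0],[0,0,0,0]]' >/dev/null;python3 w.py; python3 -m handwheel '[[0,-0.0015,0,0],[0,0,0,0],[0,0,0,0]]' >/dev/null;python3 w.py; python3 -m handwheel '[[0,-0.0015,0,0],[0,0,0,0],[0,0,0,0]]' >/dev/null;python3 w.py; done
```

```text
t 10.0 base-frame TCP [  1.1  -3.4 227.9] rot [-180.    -0.2  -15.1] F(base) [ 4.9 -2.9  4.2] gap 14.4 grip 31.7
t 10.3 base-frame TCP [  1.1  -1.8 227.8] rot [-180.    -0.2  -15.1] F(base) [ 5.1 -2.2  3.4] gap 14.8 grip 31.7
t 10.6 base-frame TCP [  1.2  -0.3 227.8] rot [-180.    -0.2  -15.1] F(base) [ 5.1 -2.7  3.6] gap 15.2 grip 31.7
```

```bash
python3 -m handwheel '[[0,-0.0015,0,0],[0,0,0,0],[0,0,0,0]]' >/dev/null;python3 w.py; python3 -m handwheel '[[0,-0.0015,0,0],[0,0,0,0],[0,0,0,0]]' >/dev/null;python3 w.py
```

```text
t 10.9 base-frame TCP [  1.2   1.1 227.8] rot [-180.    -0.2  -15.1] F(base) [ 5.5 -2.2  4.5] gap 14.8 grip 31.7
t 11.2 base-frame TCP [  1.1   2.1 227.9] rot [180.   -0.2 -15.1] F(base) [ 4.9 -5.3  5.4] gap 14.8 grip 31.7
```

```bash
python3 -m handwheel '[[0,-0.0007,0,0],[0,0,0,0],[0,0,0,0],[0,0,0,0],[0,0,0,0],[0,0,0,0]]' >/dev/null;python3 w.py; python3 look.py a6
```

```text
t 11.8 base-frame TCP [  1.2   2.4 227.9] rot [179.9  -0.2 -15.1] F(base) [ 4.4 -6.5  5.4] gap 14.8 grip 31.8
```

View pics/a6.png

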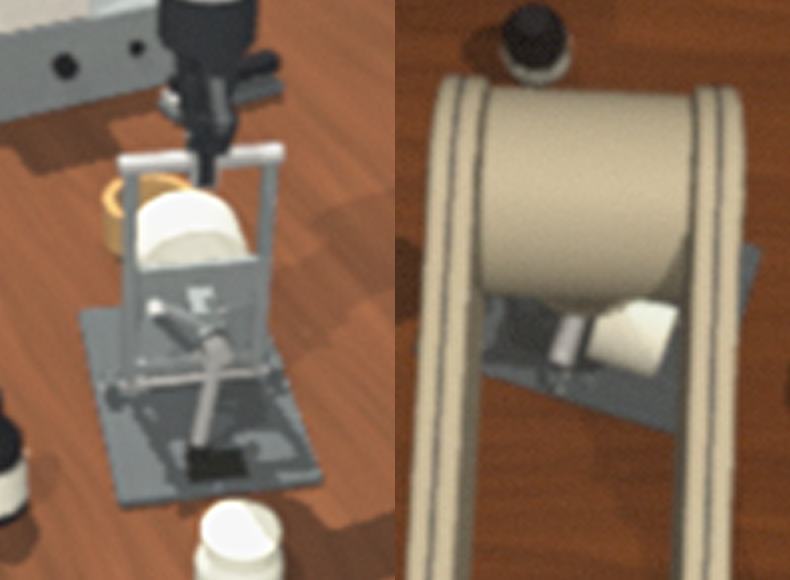

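The foot rests on its pad at (200,450), the frame is upright against the leg, and the bar is gripped. Handing in.

```bash
python3 -c "
from bench import r
print(r.hand_in())"
```

```text
the job is handed in; nothing more can be done
None
```

I snapped the kickstand leg fully down while the frame was still leaning, raised the frame upright until the foot met the base, and handed the job in at about 12 s with the gripper still holding the top bar; nothing else on the table was touched.

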